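Move the hanging parts bin to the notched rail

TASK

Take the hanging parts bin, with the small jar standing in it, off the plain rail by its handle and, without setting it down or letting it tip, hook it over the rail of the other stand, the one with a notch in its top edge. Feel along that rail gently (never pressing the bin on that stand with more than about 20 N) until the bin's hook drops into the notch, lower it fully to the bottom of the notch, and leave it hanging there level, with the jar standing inside, without disturbing the mug and the spice jar between the stands.

Things in the scene. Friction and masses are not known exactly. Their poses are not given: they have to be found in the camera images.
- bin: Grey open hang-on bin, 90 (x) x 110 (y) x 60 mm, 3 mm walls, about 0.25 kg. Origin: centre of its underside; x towards its back, z up. A bail over its middle carries the grip bar; a 24 mm wide steel hook at the middle of its back has a tongue that lies on the rail and a lip behind it. It starts on the plain stand, hanging nearly level; in the notch it hangs up to 4 degrees forward by the hook's play.
- bin_handle (a point): Centre of the bin's grip bar, 125 mm above the bin's underside, over its middle. The bar is 12 mm thick (x), 18 mm high (z) and runs 118 mm along y; 40 mm free room in front of and behind it, nothing above it.
- bin_tongue (a point): Underside of the hook's tongue, its centre: 50 mm behind and 40 mm below the grip bar's centre. Tongue 24 mm wide (y); gap between bin's back and lip 10 mm (x from -5 to +5 mm here); lip 5 mm thick, reaching 27 mm below this point, its end flared to the back. This point is 170 mm above the table when on a rail's top edge, 160 mm when at the notch's bottom.
- jar_center (a point): Centre, half-way up, of a small white jar with a dark cap, 46 mm wide, 76 mm high, 0.12 kg, standing loose on the bin's floor, its top 37 mm below the grip bar.
- rack_plain: Fixed steel stand, 180 mm wide (y): base plate, two 12 mm posts at y = +-74 mm behind an upper flat rail, and a lower bar 75 to 95 mm up that the bin's back leans on. Origin on the table below the middle of the rail; x points from the bin's side to the back, z up. Lower bar 3.5 mm proud of the rail. Its rail is plain, without notch; the bin starts on it, up to 25 mm from the middle.
- rack_notched: Fixed steel stand, 180 mm wide (y): base plate, two 12 mm posts at y = +-74 mm behind an upper flat rail, and a lower bar 75 to 95 mm up that the bin's back leans on. Origin on the table below the middle of the rail; x points from the bin's side to the back, z up. Lower bar flush with the rail. This one's rail has a notch; the tongue must stay within y = +-50 mm.
- notched_rail_top (a point): Point of the notched stand 170 mm straight above its origin, level with its rail's top edge. Rail 6 mm thick (x), on rubber sleeves: sinks 1 mm per 3 N, at most 6 mm; stiff in x, y. One notch, 29 mm wide, 10 mm deep. The rail is clamped off-centre, unmeasured: the notch's middle is anywhere within y = +-25 mm of this point; the rail covers at least y = +-65 mm. At y = +-45 mm the tongue lands on plain edge.
- mug_center (a point): Centre, half-way up, of a two-tone mug, 82 mm wide, 97 mm high, loose on the table in front of and between the stands. Leave it alone.
- spice_jar_center (a point): Centre, half-way up, of a spice jar with dark cap, 44 mm wide, 105 mm high, loose on the table between the stands. Leave it alone.

How it is judged:
On the way, in this order (a step that is already met when the one before it is completed fails the run):
1. the bin is lifted off the plain stand, its tongue more than 15 mm above the rail, carried by the gripper (z of bin_tongue in the frame of rack_plain above 0.185 m and contact force between bin and rack_plain below 0.1 N and contact force between bin and the fingers above 0.5 N), for 0.2 s.
2. the bin is hooked over the notched stand's rail, lip behind the rail, tongue on its top edge or in its notch (x of bin_tongue in the frame of rack_notched between -0.008 and 0.008 m and y of bin_tongue in the frame of rack_notched between -0.065 and 0.065 m and z of bin_tongue in the frame of rack_notched below 0.175 m and contact force between bin and rack_notched above 0.3 N), for 0.2 s.
At the end, for the whole second after the job is handed in: The bin hangs by its hook in the notch of the notched stand: tongue 154 to 164 mm above the table, over the rail within 8 mm, upright within 0.12 rad and square to the rail within 0.15 rad, at rest, released, with the jar standing inside it (upright within 0.26 rad) (z of bin_tongue in the frame of rack_notched between 0.154 and 0.164 m and x of bin_tongue in the frame of rack_notched between -0.008 and 0.008 m and y of bin_tongue in the frame of rack_notched between -0.032 and 0.032 m and angle between bin's own z axis and vertical below 0.12 rad and angle between the y axis of bin and the y axis of rack_notched, either way round below 0.15 rad and linear speed of bin below 0.02 m/s and contact force between bin and the fingers below 0.05 N and x of jar_center in the frame of bin between -0.045 and 0.045 m and y of jar_center in the frame of bin between -0.055 and 0.055 m and z of jar_center in the frame of bin between 0.02 and 0.06 m and angle between jar_center's own z axis and vertical below 0.26 rad); the robot touches nothing.
It fails at once if more than 20 N between the bin and the notched stand (contact force between bin and rack_notched above 20 N).
It fails at once if the bin tips more than 0.26 rad (15 degrees) (angle between bin's own z axis and vertical above 0.26 rad).
It fails at once if the bin is set down or dropped (underside lower than 40 mm above the table) (height (world z) of bin below 0.04 m).
It fails at once if the mug or the spice jar is moved more than 20 mm (distance of any of mug_center, spice_jar_center from where it was at the start of the episode above 0.02 m).
It also fails if it takes over 72 s, if anything falls off the work surface, if the arm or the gripper's body presses on something with over 40 N, if the wrist force passes 120 N, or if a joint passes its speed limit or range.

ROBOT

A 6-joint arm with a two-finger parallel gripper is mounted at the origin on a cart in front of the work surface, level with it; the furniture and walls round the work are solid. World frame = base frame: x ahead of the robot, y to its left, z up, the work surface at z = 0. Lengths are in m, angles in rad, forces in N, time in s.
With the tool pointing down it reaches from about 0.3 to 0.875 m from the base axis. Payload 6.4 kg.
Tool frame: the origin (TCP) lies between the finger pads; the fingertips stand 22 mm ahead of it and the grasp point (between the pads) lies 3 mm ahead of it; z points along the fingers, y is the line along which they close (so a half turn about z gives the same grasp; the last joint's range is limited). The gripper opens to 88 mm and grips with 3 to 60 N. Pads are 18 mm wide; open, the fingers measure 123 mm over their backs; the gripper's body (75 mm by 187 mm) begins 45 mm behind the grasp point.
Start: joints at [-1.345, 0.181, 1.607, -0, 1.354, -0.206], TCP at [0.241, -0.522, 0.261] pointing down, gripper open.
Joint ranges: [-2.99, 2.99], [-0.89, 2.07], [0.3, 2.58], [-1.14, 4.28], [0, 2.63], [-3.12, 3.12]. Speed limits (rad/s): [2.57, 2.57, 3.01, 3.14, 3.14, 3.14].

INTERFACE

Orientations are given as a rotation vector (axis times angle).
In Python, from cell import sense, viewer, bot, models gives the robot as it stands. The module is installed in compiled form; this text tells all that it offers.
- The arm moves only by the tool send_rows, never from a script. Its argument "rows" is a list of rows, each a list of 4 numbers: the shift along the tool's x, y, z in m, then the turn about the tool's z in degrees. A call has 1 to 10 rows; each row shifts and turns the commanded pose from where the row before left it, along the tool's axes as they then stand; what a row does not reach is not made up. A row lasts 1/10 s, in which the tool goes at most 50 mm and 8.59 degrees, less where a joint would pass 70% of its speed; a pose out of reach is approached as far as the arm can. A call with a gripper value outside its range is refused whole. "jaw" is the finger opening in m, from 0 to 0.0881, set as the call begins (left out, the last holds). The fingers move at their own pace and stop on an object; "squeeze" is the grip in N (left out, the last holds). Time passes only in rows, so rows that do not move let the fingers close. It gives the time, the measured TCP pose, the force, the opening and the grip force at its end, in the units of the state.
- sense(): the state, without advancing time (a new reading comes with each control period).
- viewer.read_camera(name): name is "side" or "top" or "wrist"; returns (picture, depth): 420x560x3 uint8, blue, green, red; 420x560 float32, m along the optical axis (not along the pixel's ray), 0 where there is no reading.
- viewer.get_calibration(name): a dict with "camera_matrix" (3x3 intrinsics, pixels), "R" (3x3) and "t" (3): a world point X has camera coordinates R X + t; the wrist camera has in their place "mount" (4x4, takes a point from camera to tool coordinates, whose origin is the TCP and whose axes are the flange's). Camera axes: x right, y down, z forward; pixel columns grow to the right and rows downward; lengths in m; the calibration is good to about 2 mm. The wrist camera is an equidistant fisheye: a pixel r from the principal point sees the ray r / f radians off the axis. A picture is of the moment at which its call begins: read the wrist's pose just before it. get_calibration takes no time and is no camera call.
- bot.hand_in(): hands the job in; it is judged then, once.
Trained networks look in the newest picture that a camera, given by its name, has taken for a name from the list of things; names that differ only in an ending like _2 or _b are one class to them, and where a whole thing is asked for, a point or a joint stands for the part that bears it (a point fixed in the world has none). Each returns a list of dicts, best first, with "score" (0 to 1); they miss things now and then, are a little off and sometimes report something else, mostly with a low value. They report only what shows in the picture. A call takes as long as a camera call.
- models.look_for(camera, name): "point" ([column, row] in pixels, amid what is visible of it).
- models.spot_point(camera, name): "point" ([column, row] in pixels: a listed point, or the origin of a listed thing).
The state is a dict: "clock": time; "joints": joint angles; "qvel": joint speeds; "joint_efforts": joint torques, N m; "tcp_pos": TCP position; "ee_rot": TCP orientation; "ft_force": force on the tool from outside, world axes, zero at the start; "moment": the same for the moment, N m; "gripper_width": opening from 0.0 (shut) to 1.0 (fully open); "finger_force": force on a finger pad.
Only numpy, scipy, OpenCV 4.12 (cv2) and the standard library are available. Lean on these libraries where they do the work, as an engineer would, in place of code of your own. Each camera call takes 0.05 s, during which the arm holds its last target. There are 200 camera calls.

## Working session

There is one attempt and no reset: what is moved stays moved. The work goes in short steps, Python scripts to look and compute and a tool call to move; the robot and the scene stay as the last step left them, time stands still between calls to the robot, and variables do not carry over. Pictures are saved under pics/ and viewed, at most 10 in all, crops included, and the job is handed in when it is done.

Besides the shell and the picture viewer there is one more tool, called after "Request:" as a command line: name --pt "numbers of a row" for each row, then --argument value for the rest. send_rows: Moves the arm, as the interface text tells. Its arguments: {"type":"object","properties":{"rows":{"type":"array","items":{"type":"array","items":{"type":"number"}}},"jaw":{"type":"number"},"squeeze":{"type":"number"}},"required":["rows"]}

```bash
mkdir -p pics; cat > h.py <<'E'
import numpy as np, cv2
from cell import sense, viewer, bot, models
def px2w(cam,p,d=None,z=None):
    c=viewer.get_calibration(cam); K=np.array(c["camera_matrix"]);R=np.array(c["R"]);t=np.array(c["t"])
    r=R.T@np.linalg.inv(K)@np.array([p[0],p[1],1.]); o=-R.T@t
    if z is not None: return o+r*(z-o[2])/r[2]
    return o+r*d
E
python3 - <<'E'
from h import *
s=sense();print(s)
ims=[]
for cam in("side","top"):
    im,d=viewer.read_camera(cam);cv2.imwrite(f"pics/{cam}0.png",im);np.save(f"{cam}0.npy",d)
    for n in ["bin","bin_handle","bin_tongue","rack_plain","rack_notched","notched_rail_top","mug_center","spice_jar_center","jar_center"]:
        r=models.spot_point(cam,n)[:2]
        for q in r:
            p=q["point"];c,rr=int(round(p[0])),int(round(p[1]))
            dd=d[min(max(rr,0),419),min(max(c,0),559)]
            zk=dict(bin_handle=.125+.085 if 0 else .210,notched_rail_top=.17,bin_tongue=.17,rack_plain=0,rack_notched=0,mug_center=.0485,spice_jar_center=.0525,bin=.085).get(n)
            print(cam,n,round(q["score"],2),np.round(p,1),"depth",np.round(px2w(cam,p,dd),3),"z",zk is not None and np.round(px2w(cam,p,z=zk),3))
E
```

```text
{'clock': 0.0, 'joints': array([-1.34531314e+00,  1.81508685e-01,  1.60796431e+00,  3.13065509e-06,
        1.35380586e+00, -2.06296653e-01]), 'qvel': array([1.52966379e-03, 3.10750148e-04, 5.64693901e-05, 9.59480070e-05,
       1.08438927e-03, 1.56018803e-03]), 'joint_efforts': array([ 1.05493815e-03, -4.33867621e+01, -3.41846430e+01,  7.01188180e-02,
        3.86120472e-02, -1.41888445e-04]), 'tcp_pos': array([ 0.24053916, -0.52174029,  0.25984942]), 'ee_rot': array([-3.06701739e+00, -6.72619602e-01,  2.05969094e-05]), 'ft_force': array([ 0.11621887,  0.23701257, -0.17231695]), 'moment': array([ 0.04967169, -0.01418026, -0.001193  ]), 'finger_force': 0.0, 'gripper_width': 0.9987754351006276}
side bin 0.88 [258.6 301.7] depth [ 0.52  -0.284  0.142] z [ 0.514 -0.224  0.085]
side bin_handle 0.81 [259.8 246.6] depth [ 0.521 -0.24   0.217] z [ 0.52  -0.231  0.21 ]
side bin_tongue 0.65 [288.8 265.9] depth [ 0.567 -0.236  0.176] z [ 0.567 -0.228  0.17 ]
side rack_notched 0.56 [288.7 216.9] depth [0.563 0.2   0.009] z [0.563 0.214 0.   ]
side notched_rail_top 0.75 [292.1 161.2] depth [0.57
[... 608 characters left out ...]
 [0.557 0.186 0.085]
top bin_handle 0.64 [398.4 210.8] depth [ 0.516 -0.226  0.218] z [ 0.517 -0.228  0.21 ]
top bin_tongue 0.68 [393.  188.1] depth [ 0.569 -0.229  0.175] z [ 0.57 -0.23  0.17]
top rack_plain 0.84 [371.  205.9] depth [ 0.526 -0.174  0.219] z [ 0.564 -0.217  0.   ]
top rack_notched 0.96 [198.2 203.9] depth [0.574 0.206 0.01 ] z [0.576 0.208 0.   ]
top notched_rail_top 0.78 [177.8 188.1] depth [ 0.78   0.471 -0.717] z [0.579 0.21  0.17 ]
top mug_center 0.58 [282.4 255.8] depth [0.445 0.001 0.01 ] z [ 0.443 -0.     0.048]
top spice_jar_center 0.91 [279.9 174. ] depth [0.622 0.001 0.103] z [0.635 0.003 0.052]
top jar_center 0.74 [391.5 222.5] depth [ 0.5   -0.224  0.166] z False
```

```bash
python3 - <<'E'
from h import *
a=cv2.imread("pics/side0.png");b=cv2.imread("pics/top0.png")
cv2.imwrite("pics/both.png",np.hstack([a[100:400,130:450],b[120:300,100:460][:, :].repeat(1,0) if 0 else cv2.resize(b[100:300,120:460],(480,300))]))
def cloud(cam):
    d=np.load(cam+"0.npy");c=viewer.get_calibration(cam);K=np.array(c["camera_matrix"]);R=np.array(c["R"]);t=np.array(c["t"])
    v,u=np.nonzero(d>0);P=np.linalg.inv(K)@np.vstack([u,v,np.ones_like(u)])*d[v,u]
    print(cam,"pos",-R.T@t)
    return (R.T@(P-t[:,None])).T
def fit(P,n):
    if len(P)<5: print(n,len(P));return
    l=cv2.fitLine(P[:,:2].astype(np.float32),cv2.DIST_HUBER,0,.01,.01).ravel()
    l=l if l[1]>0 else -l
    print(n,len(P),"y",P[:,1].min().round(3),P[:,1].max().round(3),"mean",P.mean(0).round(4),"yaw deg of y axis",np.degrees(np.arctan2(-l[0],l[1])).round(2))
for cam in("top","side"):
    P=cloud(cam);x,y,z=P.T
    fit(P[(x>.54)&(x<.61)&(y>.1)&(y<.32)&(z>.155)&(z<.185)],cam+" notched rail")
    fit(P[(x>.54)&(x<.61)&(y>-.34)&(y<-.1)&(z>.155)&(z<.185)],cam+" plain rail")
    fit(P[(x>.49)&(x<.55)&(y>-.3)&(y<-.16)&(z>.2)&(z<.235)],cam+" handle")
E
```

```text
top pos [ 0.3952571  -0.02667943  0.97663353]
top notched rail 457 y 0.125 0.317 mean [0.5719 0.22   0.1648] yaw deg of y axis -3.51
top plain rail 542 y -0.311 -0.134 mean [ 0.5694 -0.2243  0.1689] yaw deg of y axis -7.39
top handle 485 y -0.286 -0.17 mean [ 0.5155 -0.2276  0.2177] yaw deg of y axis -7.97
side pos [ 0.56978071 -0.73515731  0.5681216 ]
side notched rail 135 y 0.125 0.317 mean [0.573  0.2046 0.1632] yaw deg of y axis -3.96
side plain rail 549 y -0.313 -0.134 mean [ 0.5705 -0.2414  0.1674] yaw deg of y axis -7.56
side handle 522 y -0.29 -0.171 mean [ 0.5178 -0.2422  0.2145] yaw deg of y axis -9.63
```

View pics/both.png

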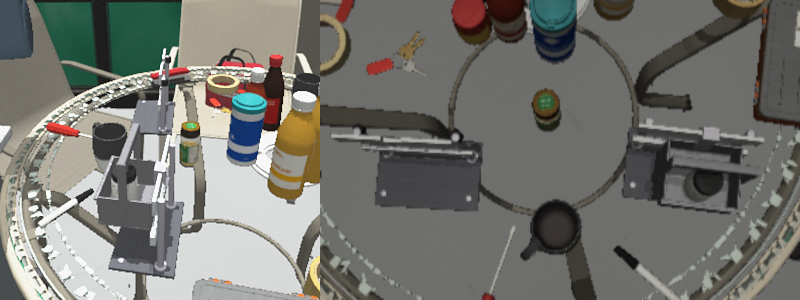

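Request:
send_rows --pt "0.037 -0.015 -0.005 0" --pt "0.037 -0.015 -0.005 0" --pt "0.037 -0.015 -0.005 0" --pt "0.037 -0.015 -0.005 0" --pt "0.037 -0.015 -0.005 0" --pt "0.037 -0.015 -0.005 0" --pt "0.037 -0.015 -0.005 0" --pt "0.037 -0.015 -0.005 0" --pt "0.037 -0.015 0 0" --pt "0.037 -0.015 0 0" --jaw 0.088

```text
clock: 2.0
tcp_pos: [0.515, -0.2299, 0.3011]
ee_rot: [3.068, 0.673, 0.001]
ft_force: [-0.1, -0.1, 0.7]
gripper_width: 0.997
finger_force: 0.0
```

Request:
send_rows --pt "0 0 0 -7.1" --pt "0 0 0 -7.1" --pt "0 0 0 -7.1" --pt "0 0 0 -7.1" --pt "0 0 0 -7.1" --pt "0 0 0 -7.1" --pt "0 0 0 -7.1" --pt "0 0 0 -7.1" --pt "0 0 0 0" --pt "0 0 0 0"

```text
clock: 3.0
tcp_pos: [0.5139, -0.2312, 0.3007]
ee_rot: [2.383, 2.048, 0.0]
ft_force: [-0.1, -0.3, 0.1]
gripper_width: 0.994
finger_force: 0.0
```

```bash
cat >> h.py <<'E'
from scipy.spatial.transform import Rotation as Ro
def pose():
    s=sense();R=Ro.from_rotvec(s["ee_rot"]).as_matrix();return s,np.array(s["tcp_pos"]),R
def wristcloud():
    s,p,R=pose();im,d=viewer.read_camera("wrist");c=viewer.get_calibration("wrist");K=np.array(c["camera_matrix"]);M=np.array(c["mount"])
    v,u=np.mgrid[:420,:560];a=(u-K[0,2])/K[0,0];b=(v-K[1,2])/K[1,1];th=np.hypot(a,b);k=np.tan(np.minimum(th,1.5))/np.maximum(th,1e-9)
    C=np.stack([a*k*d,b*k*d,d],-1); T=C@M[:3,:3].T+M[:3,3]; W=T@R.T+p
    W[(d<=0)|(th>1.4)]=np.nan
    return im,W,s
def hfit(P,n=""):
    l=cv2.fitLine(P[:,:2].astype(np.float32),cv2.DIST_HUBER,0,.01,.01).ravel(); l=l if l[1]>0 else -l
    print(n,len(P),"min",P.min(0).round(4),"max",P.max(0).round(4),"mean",P.mean(0).round(4),"yaw",np.degrees(np.arctan2(-l[0],l[1])).round(2))
E
python3 - <<'E'
from h import *
im,W,s=wristcloud();cv2.imwrite("pics/w1.png",im)
print(s["tcp_pos"],"toolx yaw",np.degrees(np.arctan2(*pose()[2][[1,0],0])),s["joints"])
x,y,z=np.moveaxis(W,-1,0)
m=(x>.48)&(x<.55)&(y>-.31)&(y<-.15)&(z>.205)&(z<.235);hfit(W[m],"handle")
m=(x>.55)&(x<.60)&(y>-.34)&(y<-.1)&(z>.155)&(z<.185);hfit(W[m],"rail")
m=(x>.55)&(x<.70)&(y>-.34)&(y<-.1)&(z>.19)
if m.sum(): hfit(W[m],"posts")
for n in("bin_handle","bin_tongue"):
    for q in models.spot_point("wrist",n)[:1]:
        u,v=map(int,q["point"]);print(n,q,W[v,u])
E
```

```text
[ 0.51391484 -0.23117089  0.30074181] toolx yaw 81.36888237401293 [-6.33309504e-01  1.23579994e-01  1.59040153e+00  7.63466292e-06
  1.42756187e+00 -4.82311496e-01]
handle 2956 min [ 0.5032 -0.2871  0.2062] max [ 0.5318 -0.1686  0.2204] mean [ 0.5184 -0.2221  0.2181] yaw -7.84
rail 2840 min [ 0.556  -0.3113  0.155 ] max [ 0.5955 -0.1319  0.178 ] mean [ 0.5712 -0.2181  0.1684] yaw -8.05
posts 24396 min [ 0.55   -0.2728  0.2767] max [ 0.6039 -0.2038  0.3867] mean [ 0.5721 -0.2214  0.3616] yaw -42.42
bin_handle {'point': [287.9, 208.7], 'score': 0.74} [ 0.51791536 -0.22449039  0.21899297]
bin_tongue {'point': [348.1, 191.1], 'score': 0.79} [ 0.56712426 -0.23218251  0.17559518]
```

View pics/w1.png

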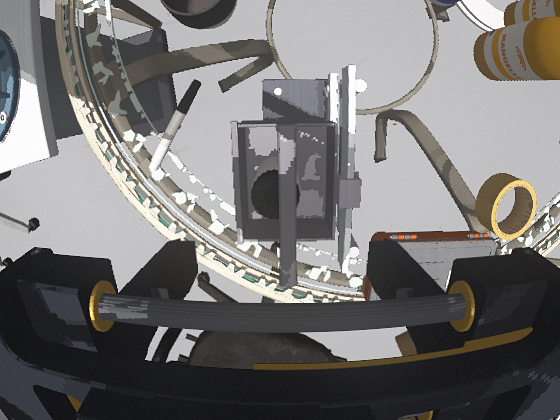

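Request:
send_rows --pt "0.004 0.003 0.01 -0.6" --pt "0 0 0.02 0" --pt "0 0 0.02 0" --pt "0 0 0.02 0" --pt "0 0 0.012 0" --pt "0 0 0.006 0" --pt "0 0 0 0" --pt "0 0 0 0"

```text
clock: 3.95
tcp_pos: [0.5179, -0.2279, 0.2134]
ee_rot: [2.368, 2.063, 0.0]
ft_force: [0.1, 0.7, -0.1]
gripper_width: 1.001
finger_force: 0.0
```

Request:
send_rows --pt "0 0 0 0" --pt "0 0 0 0" --pt "0 0 0 0" --pt "0 0 0 0" --pt "0 0 0 0" --pt "0 0 0 0" --pt "0 0 0 0" --pt "0 0 0 0" --jaw 0.0 --squeeze 35

```text
clock: 4.75
tcp_pos: [0.5175, -0.2276, 0.2127]
ee_rot: [-2.368, -2.064, 0.0]
ft_force: [-0.0, -0.7, 0.6]
gripper_width: 0.293
finger_force: 0.0
```

Request:
send_rows --pt "0 0 0 0" --pt "0 0 0 0" --pt "0 0 0 0" --pt "0 0 0 0" --pt "0 0 0 0"

```text
clock: 5.25
tcp_pos: [0.5183, -0.2278, 0.2128]
ee_rot: [2.367, 2.063, 0.002]
ft_force: [5.3, -0.6, -3.3]
gripper_width: 0.129
finger_force: 35.0
```

Request:
send_rows --pt "0 0 -0.003 0" --pt "0 0 -0.006 0" --pt "0 0 -0.01 0" --pt "0 0 -0.01 0" --pt "0 0 -0.01 0" --pt "0 0 -0.01 0" --pt "0 0 -0.01 0" --pt "0 0 -0.007 0" --pt "0 0 -0.004 0" --pt "0 0 0 0"

```text
clock: 6.25
tcp_pos: [0.5177, -0.2278, 0.2835]
ee_rot: [2.368, 2.063, 0.0]
ft_force: [0.5, -0.6, -3.3]
gripper_width: 0.13
finger_force: 35.0
```

```bash
python3 - <<'E'
from h import *
import time
viewer.read_camera("side")
im,W,s=wristcloud();cv2.imwrite("pics/w2.png",im)
print(s["tcp_pos"],s["ft_force"],s["moment"],s["gripper_width"])
for n in("bin_handle","bin_tongue","jar_center"):
    for q in models.spot_point("wrist",n)[:1]:
        u,v=map(int,q["point"]);print(n,q,W[v,u])
for n in("bin_handle","bin_tongue","bin"):
    for q in models.spot_point("side",n)[:1]: print(n,q,px2w("side",q["point"],z={"bin_handle":.27,"bin_tongue":.23,"bin":.145}[n]))
im,d=viewer.read_camera("side");cv2.imwrite("pics/s2.png",im[100:400,130:450])
R=pose()[2]; 
# bin rim plane & handle in tool frame
p=s["tcp_pos"];T=(W-p)@R
m=(np.abs(T[...,2]-.06)<.03)&(np.abs(T[...,1])<.05)&(np.abs(T[...,0])<.065)
P=T[m];print("rim z hist",np.histogram(P[:,2],12))
E
```

```text
[ 0.51746393 -0.22764364  0.28282846] [-0.14755597 -0.1069416  -5.08895515] [-0.01387118 -0.01201314 -0.05182026] 0.1280880796903888
bin_handle {'point': [279.3, 276.9], 'score': 0.9} [ 0.51680222 -0.22054009  0.28918878]
bin_tongue {'point': [368.2, 238.8], 'score': 0.59} [ 0.56499554 -0.22996591  0.24487845]
bin_handle {'point': [258.0, 205.0], 'score': 0.68} [ 0.51708294 -0.2010298   0.27      ]
bin_tongue {'point': [290.4, 229.2], 'score': 0.91} [ 0.56910417 -0.20891575  0.23      ]
bin {'point': [257.2, 270.2], 'score': 0.75} [ 0.51213038 -0.20964711  0.145     ]
rim z hist (array([  37,  634,  126,  784,  486,  177,  275, 2270,  642,  538,  524,
        468]), array([0.03019002, 0.03517373, 0.04015745, 0.04514116, 0.05012487,
       0.05510859, 0.0600923 , 0.06507601, 0.07005973, 0.07504344,
       0.08002715, 0.08501087, 0.08999458]))
```

View pics/s2.png

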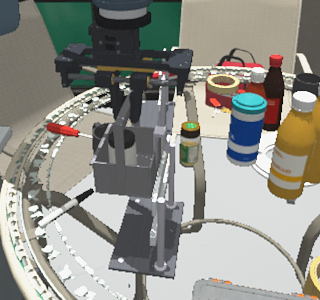

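Request:
send_rows --pt "0.005 -0.001 0 0" --pt "0.012 -0.003 0 0" --pt "0.019 -0.005 0 0" --pt "0.025 -0.006 0 0" --pt "0.029 -0.007 0 0" --pt "0.03 -0.008 0 0" --pt "0.03 -0.008 0 0" --pt "0.03 -0.008 0 0" --pt "0.03 -0.008 0 0" --pt "0.03 -0.008 0 0"

```text
clock: 7.7
tcp_pos: [0.4877, 0.0213, 0.2829]
ee_rot: [-2.367, -2.065, -0.001]
ft_force: [0.4, -0.3, -3.5]
gripper_width: 0.132
finger_force: 35.0
```

Request:
send_rows --pt "0.03 -0.008 0 0" --pt "0.03 -0.008 0 0" --pt "0.028 -0.007 0 -0.5" --pt "0.025 -0.006 0 -0.5" --pt "0.022 -0.006 0 -0.5" --pt "0.019 -0.005 0 -0.6" --pt "0.015 -0.004 0 -0.6" --pt "0.012 -0.003 0 -0.6" --pt "0.008 -0.003 0 -0.5" --pt "0.003 -0.002 0 -0.5"

```text
clock: 8.7
tcp_pos: [0.46, 0.2163, 0.2828]
ee_rot: [-2.287, -2.153, -0.0]
ft_force: [0.3, -0.3, -3.5]
gripper_width: 0.133
finger_force: 35.0
```

```bash
python3 - <<'E'
from h import *
im,W,s=wristcloud();cv2.imwrite("pics/w3.png",im);np.save("w3.npy",W)
print(s["tcp_pos"],"yaw",np.degrees(np.arctan2(*pose()[2][[1,0],0])),s["ft_force"])
for n in("bin_tongue","notched_rail_top","rack_notched"):
    for q in models.spot_point("wrist",n)[:1]:
        u,v=map(int,q["point"]);print(n,q,W[v,u])
x,y,z=np.moveaxis(W,-1,0)
m=(x>.555)&(x<.60)&(y>.1)&(y<.33)&(z>.163)&(z<.18);hfit(W[m],"rail")
m=(x>.555)&(x<.60)&(y>.1)&(y<.33)&(z>.13)&(z<.18);P=W[m]
for a in np.arange(.11,.32,.006):
    Q=P[(P[:,1]>=a)&(P[:,1]<a+.006)]
    if len(Q): print(round(a+.003,3),len(Q),"zmax",np.percentile(Q[:,2],95).round(4),"x of top",Q[Q[:,2]>np.percentile(Q[:,2],95)-.004][:,0].min().round(4),Q[Q[:,2]>np.percentile(Q[:,2],95)-.004][:,0].max().round(4))
E
```

```text
[0.45999792 0.21633054 0.28275549] yaw 86.55194388708787 [ 0.33777704 -0.29707517 -3.45756332]
bin_tongue {'point': [370.4, 241.8], 'score': 0.69} [0.50834357 0.21663385 0.24661633]
notched_rail_top {'point': [413.7, 200.7], 'score': 0.7} [0.5662371  0.21239776 0.16729506]
rack_notched {'point': [364.6, 163.2], 'score': 0.92} [0.56375901 0.21269784 0.00808557]
rail 1439 min [0.5621 0.1547 0.163 ] max [0.5799 0.3189 0.1712] mean [0.5709 0.2456 0.168 ] yaw -4.34
0.137 5 zmax 0.1577 x of top 0.5835 0.5847
0.143 25 zmax 0.1568 x of top 0.58 0.5835
0.149 27 zmax 0.1529 x of top 0.5617 0.5626
0.155 66 zmax 0.1671 x of top 0.5621 0.567
0.161 103 zmax 0.1695 x of top 0.5621 0.5685
0.167 113 zmax 0.17 x of top 0.5626 0.5685
0.173 117 zmax 0.1697 x of top 0.5634 0.5694
0.179 116 zmax 0.1696 x of top 0.5639 0.5694
0.185 119 zmax 0.1695 x of top 0.5641 0.5705
0.191 129 zmax 0.1697 x of top 0.5646 0.5706
0.197 122 zmax 0.1693 x of top 0.5653 0.5707
0.203 127 zmax 0.1697 x of top 0.5652 0.5713
0.209 126 zmax 0.1697 x of top 0.5656 0.5719
0.215 132 zmax 0.1692 x of top 0.5659 0.572
0.221 97 zmax 0.1599 x of top 0.5669 0.5734
0.227 102 zmax 0.1599 x of top 0.5674 0.5727
0.233 101 zmax 0.1597 x of top 0.5673 0.5742
0.239 105 zmax 0.16 x of top 0.568 0.5743
0.245 121 zmax 0.1695 x of top 0.5687 0.5747
0.251 150 zmax 0.1697 x of top 0.5687 0.5753
0.257 145 zmax 0.1697 x of top 0.5692 0.5754
0.263 147 zmax 0.1697 x of top 0.5694 0.5762
0.269 147 zmax 0.1693 x of top 0.57 0.5765
0.275 195 zmax 0.1693 x of top 0.5704 0.577
0.281 238 zmax 0.1693 x of top 0.5708 0.5776
0.287 244 zmax 0.1697 x of top 0.5718 0.578
0.293 172 zmax 0.1699 x of top 0.5713 0.578
0.299 142 zmax 0.1698 x of top 0.5723 0.5787
0.305 154 zmax 0.1696 x of top 0.5728 0.5793
0.311 147 zmax 0.1697 x of top 0.5731 0.5796
0.317 113 zmax 0.1696 x of top 0.5736 0.5799
```

View pics/w3.png

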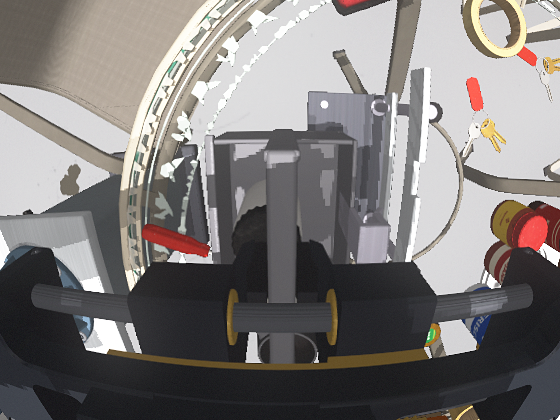

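```bash
python3 - <<'E'
from h import *
W=np.load("w3.npy")
s,p,R=pose()
yw=np.radians(-4.2);ex=np.array([np.cos(yw),np.sin(yw)]);ey=np.array([-np.sin(yw),np.cos(yw)])
F=W.reshape(-1,3);F=F[~np.isnan(F[:,0])]
O=np.array([.5705,.230])
r=np.c_[(F[:,:2]-O)@ex,(F[:,:2]-O)@ey,F[:,2]]
def h(Q,i,lo,hi,n): print(np.histogram(Q[:,i],n,(lo,hi)))
N=r[(abs(r[:,0])<.005)&(abs(r[:,1])<.05)]
hi=N[N[:,2]>.166];lo=N[(N[:,2]<.163)&(N[:,2]>.155)]
print("low y",lo[:,1].min(),lo[:,1].max(),"high",np.sort(hi[hi[:,1]<0][:,1])[-3:],np.sort(hi[hi[:,1]>0][:,1])[:3])
T=r[(r[:,2]>.16)&(abs(r[:,1])<.2)&(r[:,0]>-.055)&(r[:,0]<-.004)]
T0=(p[:2]-O);print("tcp in rail frame",T0@ex,T0@ey)
b=np.radians(-3.45);bx=np.array([np.cos(b),np.sin(b)]);by=np.array([-np.sin(b),np.cos(b)])
B=np.c_[(F[:,:2]-p[:2])@bx,(F[:,:2]-p[:2])@by,F[:,2]-p[2]]
H=B[(B[:,0]>.035)&(B[:,0]<.075)&(abs(B[:,1])<.03)&(B[:,2]>-.075)&(B[:,2]<-.02)]
print(len(H));print(np.histogram(H[:,2],11,(-.075,-.02)))
top=H[H[:,2]>-.045];print("tongue x",np.percentile(top[:,0],[1,50,99]),"y",np.percentile(top[:,1],[1,50,99]),"z",np.median(top[:,2]))
wl=B[(B[:,0]>-.06)&(B[:,0]<.06)&(abs(B[:,1])<.07)&(abs(B[:,2]+.068)<.006)]
print("bin rim x",np.percentile(wl[:,0],[1,99]),"y",np.percentile(wl[:,1],[1,99]))
bar=B[(abs(B[:,0])<.02)&(abs(B[:,1])<.08)&(abs(B[:,2]-.006)<.008)]
print("bar",np.percentile(bar,[1,99],axis=0))
E
```

```text
low y -0.04995449462537876 0.04985767487340468 high [-0.01560888 -0.01555229 -0.01525608] [0.01367171 0.0137186  0.01386969]
tcp in rail frame -0.108397261815016 -0.02304609093362659
2219
(array([ 127,  288,  100,  114,  122,  123,  133, 1212,    0,    0,    0]), array([-0.075, -0.07 , -0.065, -0.06 , -0.055, -0.05 , -0.045, -0.04 ,
       -0.035, -0.03 , -0.025, -0.02 ]))
tongue x [0.04075659 0.04892359 0.05855064] y [-0.00930051  0.00341112  0.01337844] z -0.03695395539153015
bin rim x [-0.04841843  0.04415555] y [-0.0257377   0.05997272]
bar [[-0.01846327 -0.04169488 -0.00121766]
 [ 0.01697575  0.06002702  0.01315942]]
```

Request:
send_rows --pt "0 0 0 0.7" --pt "0.002 0.006 0 0" --pt "0.003 0.009 0 0" --pt "0.004 0.011 0 0" --pt "0.004 0.011 0 0" --pt "0.003 0.01 0 0" --pt "0.003 0.008 0 0" --pt "0.001 0.004 0 0" --pt "0 0 0 0" --pt "0 0 0 0"

```text
clock: 9.9
tcp_pos: [0.5208, 0.2309, 0.2825]
ee_rot: [-2.302, -2.137, 0.001]
ft_force: [0.3, 0.3, -4.4]
gripper_width: 0.129
finger_force: 35.0
```

Request:
send_rows --pt "0 0 0.004 0" --pt "0 0 0.008 0" --pt "0 0 0.01 0" --pt "0 0 0.008 0" --pt "0 0 0.004 0" --pt "0 0 0 0" --pt "0 0 0 0"

```text
clock: 10.6
tcp_pos: [0.5211, 0.231, 0.2488]
ee_rot: [2.302, 2.137, 0.0]
ft_force: [-0.3, 0.0, -4.2]
gripper_width: 0.135
finger_force: 35.0
```

```bash
cat > chk.py <<'E'
from h import *
import sys
im,W,s=wristcloud();cv2.imwrite(f"pics/{sys.argv[1]}.png",im[130:330,230:530].repeat(2,0).repeat(2,1))
p=s["tcp_pos"];y0=np.degrees(np.arctan2(*pose()[2][[1,0],0]))-90
print(p,"yaw",y0,s["ft_force"],s["moment"])
yw=np.radians(-4.2);ex=np.array([np.cos(yw),np.sin(yw)]);ey=np.array([-np.sin(yw),np.cos(yw)])
F=W.reshape(-1,3);F=F[~np.isnan(F[:,0])]
O=np.array([.5705,.230])
r=np.c_[(F[:,:2]-O)@ex,(F[:,:2]-O)@ey,F[:,2]]
print("tcp rail frame",(p[:2]-O)@ex,(p[:2]-O)@ey)
t=r[(abs(r[:,0])<.02)&(abs(r[:,1]+.001)<.03)&(abs(r[:,2]-(p[2]-.037))<.004)]
print("tongue top",len(t),np.percentile(t,[1,50,99],axis=0).round(4))
for a,b in((-.08,-.03),(.03,.08)):
    q=r[(abs(r[:,0])<.012)&(r[:,1]>a)&(r[:,1]<b)&(r[:,2]>.167)&(r[:,2]<.173)]
    if len(q): print("rail",a,len(q),np.percentile(q[:,0],[2,50,98]).round(4))
q=r[(abs(r[:,0])<.003)&(abs(r[:,1])<.03)&(r[:,2]>.166)&(r[:,2]<.173)]
print("hi near notch",np.sort(q[q[:,1]<0][:,1])[-3:],np.sort(q[q[:,1]>0][:,1])[:3])
E
python3 chk.py w4
```

```text
[0.52111327 0.2309521  0.248797  ] yaw -4.259971305660542 [-0.27061149  0.03509754 -4.17133468] [ 0.0103433  -0.0794332   0.07990716]
tcp rail frame -0.049323833375638414 -0.002667454970464271
tongue top 1245 [[-0.0078 -0.0133  0.2081]
 [ 0.0007 -0.0011  0.2118]
 [ 0.01    0.0094  0.2132]]
rail -0.08 47 [-0.0076 -0.001   0.0019]
rail 0.03 720 [-0.0071 -0.      0.0032]
hi near notch [-0.02872755 -0.02871269 -0.02718566] [0.01310303 0.01321437 0.01335956]
```

View pics/w4.png

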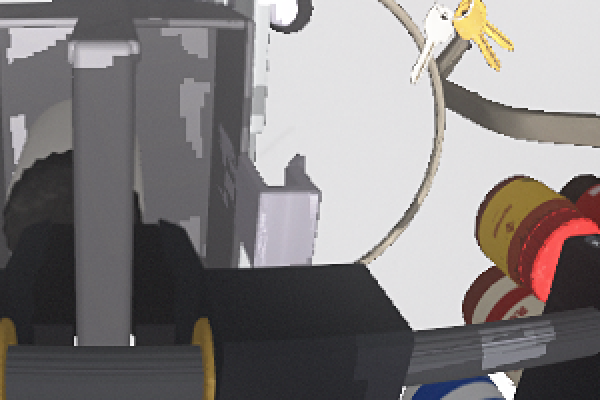

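Request:
send_rows --pt "0.001 0 0.002 0" --pt "0 0 0.004 0" --pt "0 0 0.004 0" --pt "0 0 0.004 0" --pt "0 0 0.002 0" --pt "0 0 0 0"

```text
clock: 11.25
tcp_pos: [0.5208, 0.2318, 0.2321]
ee_rot: [-2.302, -2.137, 0.001]
ft_force: [-0.3, 0.2, -3.9]
gripper_width: 0.132
finger_force: 35.0
```

Request:
send_rows --pt "0 0 0.002 0" --pt "0 0 0.003 0" --pt "0 0 0.004 0" --pt "0 0 0.003 0" --pt "0 0 0.003 0" --pt "0 0 0.001 0" --pt "0 0 0 0"

```text
clock: 11.95
tcp_pos: [0.5209, 0.2319, 0.2165]
ee_rot: [-2.302, -2.137, 0.001]
ft_force: [-0.3, -0.5, -4.6]
gripper_width: 0.128
finger_force: 35.0
```

Request:
send_rows --pt "0 0 0.001 0" --pt "0 0 0.001 0" --pt "0 0 0.001 0" --pt "0 0 0.001 0" --pt "0 0 0.001 0" --pt "0 0 0 0"

```text
clock: 12.55
tcp_pos: [0.5209, 0.2319, 0.2115]
ee_rot: [-2.302, -2.137, 0.001]
ft_force: [-0.1, -0.8, -5.0]
gripper_width: 0.133
finger_force: 35.0
```

Request:
send_rows --pt "0 0 0.001 0" --pt "0 0 0.001 0" --pt "0 0 0 0"

```text
clock: 12.85
tcp_pos: [0.521, 0.2319, 0.2095]
ee_rot: [-2.302, -2.137, 0.0]
ft_force: [-0.7, -0.9, -3.8]
gripper_width: 0.132
finger_force: 35.0
```

Request:
send_rows --pt "0 0 0.001 0" --pt "0 0 0.001 0" --pt "0 0 0.001 0" --pt "0 0 0.001 0" --pt "0 0 0 0" --pt "0 0 0 0"

```text
clock: 13.45
tcp_pos: [0.5211, 0.2319, 0.2057]
ee_rot: [-2.303, -2.137, 0.0]
ft_force: [-0.4, -0.3, -2.6]
gripper_width: 0.131
finger_force: 35.0
```

Request:
send_rows --pt "0 0 0.001 0" --pt "0 0 0.001 0" --pt "0 0 0.001 0" --pt "0 0 0 0" --pt "0 0 0 0"

```text
clock: 13.95
tcp_pos: [0.521, 0.2319, 0.2027]
ee_rot: [-2.302, -2.137, 0.0]
ft_force: [0.2, -0.5, -3.9]
gripper_width: 0.13
finger_force: 35.0
```

Request:
send_rows --pt "0 0 0.001 0" --pt "0 0 0 0" --pt "0 0 0 0"

```text
clock: 14.25
tcp_pos: [0.5212, 0.2319, 0.2018]
ee_rot: [2.302, 2.137, 0.0]
ft_force: [0.2, -0.6, -3.7]
gripper_width: 0.133
finger_force: 35.0
```

Request:
send_rows --pt "0 0 0.001 0" --pt "0 0 0 0" --pt "0 0 0 0"

```text
clock: 14.55
tcp_pos: [0.5211, 0.232, 0.2009]
ee_rot: [2.302, 2.137, 0.0]
ft_force: [-0.1, 1.3, -1.4]
gripper_width: 0.129
finger_force: 35.1
```

Contact seems to be starting at the notch floor; one more small step.

Request:
send_rows --pt "0 0 0.0005 0" --pt "0 0 0.0005 0" --pt "0 0 0 0" --pt "0 0 0 0"

```text
clock: 14.95
tcp_pos: [0.5211, 0.232, 0.1999]
ee_rot: [2.302, 2.137, 0.0]
ft_force: [-1.8, 0.3, 1.3]
gripper_width: 0.129
finger_force: 35.1
```

```bash
python3 chk.py w5; python3 - <<'E'
from h import *
im,d=viewer.read_camera("side");cv2.imwrite("pics/s5.png",cv2.resize(im[90:250,200:380],None,fx=3,fy=3))
print(sense()["ft_force"])
E
```

```text
[0.52105279 0.23197221 0.19993153] yaw -4.255773676963557 [-1.84724935  0.33678652  1.3122265 ] [-0.05963157  0.19531286  0.00557531]
tcp rail frame -0.04945885489380507 -0.0016545073416397904
tongue top 1426 [[-0.0076 -0.0119  0.1592]
 [-0.      0.0019  0.1635]
 [ 0.0102  0.0277  0.1668]]
rail 0.03 866 [-0.0027  0.      0.0029]
hi near notch [] [0.01341867 0.0135046  0.01361334]
[-2.34276356  0.53907181  1.06074185]
```

View pics/s5.png

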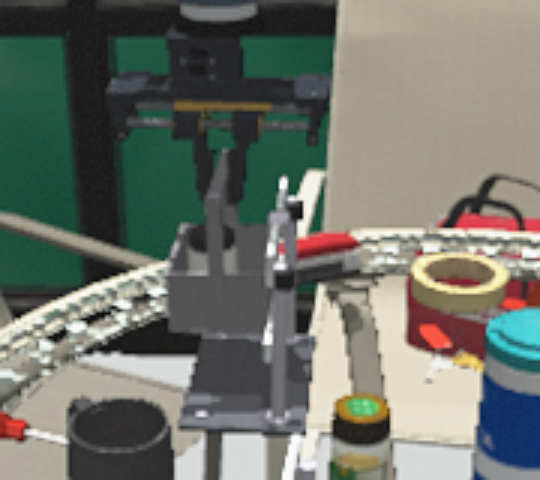

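Request:
send_rows --pt "0 0 0 0" --pt "0 0 0 0" --pt "0 0 0 0" --squeeze 4

```text
clock: 15.35
tcp_pos: [0.5211, 0.232, 0.1999]
ee_rot: [2.302, 2.137, 0.0]
ft_force: [-3.3, -0.5, 2.2]
gripper_width: 0.138
finger_force: 4.0
```

Request:
send_rows --pt "0 0 0 0" --pt "0 0 0 0" --pt "0 0 0 0" --pt "0 0 0 0" --pt "0 0 0 0" --pt "0 0 0 0" --jaw 0.045

```text
clock: 15.95
tcp_pos: [0.5211, 0.2319, 0.1997]
ee_rot: [2.303, 2.137, 0.0]
ft_force: [0.2, -0.5, -0.1]
gripper_width: 0.509
finger_force: 0.0
```

Request:
send_rows --pt "0 0 -0.005 0" --pt "0 0 -0.01 0" --pt "0 0 -0.015 0" --pt "0 0 -0.02 0" --pt "0 0 -0.02 0" --pt "0 0 -0.02 0" --pt "0 0 -0.02 0" --pt "0 0 -0.01 0" --pt "0 0 0 0" --pt "0 0 0 0"

```text
clock: 16.95
tcp_pos: [0.5209, 0.2319, 0.3195]
ee_rot: [-2.302, -2.137, 0.0]
ft_force: [0.2, -0.5, 0.4]
gripper_width: 0.512
finger_force: 0.0
```

```bash
python3 - <<'E'
from h import *
im,W,s=wristcloud();cv2.imwrite("pics/w6.png",im)
print(s["tcp_pos"],s["ft_force"])
for n in("bin_handle","bin_tongue","jar_center"):
    for q in models.spot_point("wrist",n)[:1]:
        u,v=map(int,q["point"]);print(n,q,W[v,u])
E
```

```text
[0.5209025  0.23187109 0.31951759] [ 0.16419074 -0.48455813  0.43946662]
bin_handle {'point': [278.7, 202.1], 'score': 0.68} [0.51757923 0.23330394 0.20519858]
bin_tongue {'point': [318.1, 170.7], 'score': 0.72} [0.56196315 0.22823702 0.07658493]
jar_center {'point': [274.7, 180.7], 'score': 0.73} [0.51586772 0.2505547  0.20405339]
```

View pics/w6.png

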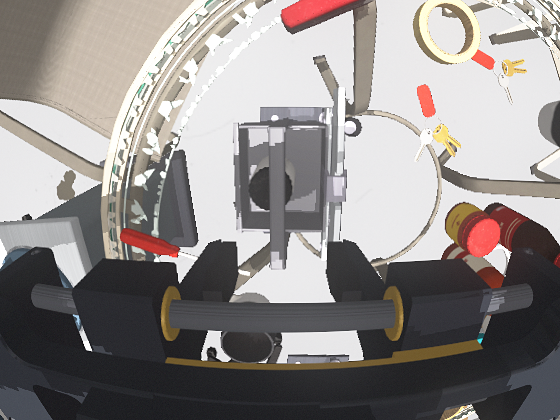

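```bash
python3 -c "
from cell import bot
print(bot.hand_in())"
```

```text
the job is handed in; nothing more can be done
None
```

The bin is hanging in the notch of the notched stand, level to within its hook's play, with the jar standing inside and the gripper clear; I handed the job in at about 17 s, and no verdict came back. The wrist camera showed the notch, so I lowered the hook straight into it instead of feeling along the rail.

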